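# Crank the topping carousel round to the orange jar

## Task

Push the red lock lever fully open, then push the crank round clockwise, a full turn for each place and calmly through the stiff point in every turn (about three seconds or more for a turn, never letting it race, also where it gives way), until the orange jar stands at the red serving mark. Then push the red lever fully home so that its tooth locks the turntable. Do not touch or lift the things on the turntable, and leave the mug, the glass and the bowl beside it alone.

Things in the scene. Friction and masses are not known exactly. Their poses are not given: they have to be found in the camera images.
- carousel: Hand-cranked topping carousel, fixed to the worktop: plywood tray 14 mm thick, turntable on its left, white crank housing on its right, red serving mark at the front of the turntable. Origin on the worktop; x runs from the mark away from the robot, y to the left, z up; yaw within 0.25 rad of the world's. In this frame: turntable axis (0, 85) mm, crank axis (0, -160), lock lever pivot (60, -60).
- turntable (a joint): Wooden turntable, 270 mm diameter, top at z = 34 mm. Four things stand on it, 80 mm from its axis, 90 degrees apart. Angle in rad, 0 at the start, grows counter-clockwise from above: geared to the crank, it turns 1.571 (one place) for each full clockwise crank turn. The orange jar starts one place from the mark (left side, away from the crank: 1 crank turn) or two (far side: 2 turns).
- table_axis (a point): Point on the turntable's axis at the height of its top (34 mm above the worktop), fixed.
- serving_place (a point): The place on the turntable top, 80 mm from its axis toward -x of the carousel, right behind the red mark: here the middle of the orange jar must end. Fixed to the tray, so it does not turn.
- crank (a joint): Crank angle, rad: 0 at the start, arm pointing along -x of the carousel; grows clockwise seen from above, 6.283 a turn, end stops at -0.15 and 19.15. The places are exact at whole turns (6.283, 12.566). Viscous drag: about 4 N at the knob at 1.5 rad/s; pushed no more, it stops almost at once. While the lock is home it has only about 0.1 rad of play.
- roller (a joint): Spring roller on the far right of the crank housing, riding on the cam under the crank arm; stroke in m, 0 low, about 0.010 on top of the lobe. Its stiff point: from 2.5 to 3.14 rad past each whole crank turn it climbs and makes the knob about 5 N harder to push; from 3.14 to 3.75 it drives the crank forward by as much. Not to be handled.
- crank_axis (a point): Point on the crank's vertical axis, 110 mm above the worktop, fixed.
- knob_mid (a point): Middle of the crank's upright dark wooden knob, 136 mm above the worktop and 65 mm from the crank axis. The knob is about 30 mm thick (collides as 28 mm), from z = 110 to 160 mm, and spins freely on its pin. The steel crank arm under it is 22 mm wide, from z = 100 to 108 mm.
- lock (a joint): Lock lever angle, rad: 0 fully home (tooth between two rim pins of the turntable), 0.65 fully open (end stop); turns counter-clockwise from above as it opens. Friction holds it where it is left; about 2 to 4 N at the post moves it. Opens clear of the pins above about 0.35. The tooth enters while the crank is within about 0.15 rad of a whole turn, drawing the table in; otherwise it strikes a pin.
- lock_axis (a point): Point on the vertical pivot of the lock lever, 42 mm above the worktop, fixed.
- post_top (a point): Top centre of the lock lever's red upright post, 18 mm diameter, from z = 45 to 125 mm, 60 mm from the pivot. At lock 0 the post lies from the pivot in the carousel's direction 30 degrees right of +x (x 52, y -30 mm); opening carries it toward +y.
- orange_jar: Squat jar with orange lower part and turquoise collar, 89 x 87 x 84 mm, 0.32 kg, standing loose on the turntable. Origin: centre of its underside.
- brown_jar: The like jar with brown lower part, also on the turntable. Origin: centre of its underside.
- curl_dish: Small glass bowl of chocolate curls, 109 mm across, 71 mm high, on the turntable. Origin: centre of its underside.
- salt: Salt shaker, 44 mm thick, 90 mm high, on the turntable. Origin: centre of its underside.
- mug: Green mug, 86 mm wide, 96 mm high, with a handle; stands to the left of the carousel. Origin: centre of its underside.
- tumbler: Clear drinking glass, 77 mm wide, 89 mm high, to the left of the carousel. Origin: centre of its underside.
- orange_bowl: Square bowl, orange outside, 142 mm wide, 63 mm high, to the right of the carousel. Origin: centre of its underside.

How it is judged:
By the outcome, as a careful person would: the job done as asked, in the order asked, and still so for the second after the job is handed in, with the robot touching nothing.
It also fails if it takes over 70 s, if anything falls off the work surface, if the arm or the gripper's body presses on something with over 40 N, if the wrist force passes 120 N, or if a joint passes its speed limit or range.

## Robot

A 7-joint arm with a two-finger parallel gripper is mounted at the origin on a cart in front of the work surface, level with it; the furniture and walls round the work are solid. World frame = base frame: x ahead of the robot, y to its left, z up, the work surface at z = 0. Lengths are in m, angles in rad, forces in N, time in s.
With the tool pointing down it reaches from about 0.4 to 0.85 m from the base axis. Payload 4.5 kg.
Tool frame: the origin (TCP) lies midway between the tips of the shut fingers; the grasp point (between the pads) lies behind it (r.grip_point_offset is the z of the grasp point in the tool frame, in m); z points along the fingers, y is the line along which they close (so a half turn about z gives the same grasp; the last joint's range is limited). The gripper opens to 88 mm and grips with 3 to 60 N. Pads are 18 mm wide; open, the fingers measure 123 mm over their backs; the gripper's body (75 mm by 187 mm) begins 45 mm behind the grasp point.
Start: joints at [1.362, 0.689, -0.195, 1.565, 0.157, 0.902, -0.215], TCP at [0.15, -0.607, 0.239] pointing down, gripper open.
Joint ranges: [-3.01, 3.01], [-0.46, 2.08], [-1.47, 1.51], [0.13, 2.56], [-1, 4.14], [0.04, 2.09], [-2.66, 2.66]. Speed limits (rad/s): [2.57, 2.57, 3.14, 3.14, 3.14, 3.14, 3.14].

## Interface

Orientations are given as a unit quaternion [x, y, z, w].
In Python, from plant import r, optics, workorder gives the robot as it stands.
- The arm moves only by the shell command python3 -m creep 'ROWS' [FORCE]. ROWS is JSON, a list of rows, each an object of numbers: "grip": the gripper command: -1 is shut, 1 is fully open, values between are in proportion; "tx", "ty", "tz": the shift along the tool's x, y, z in cm; "spin": the turn about the tool's z in degrees. In form: [{"grip": .., "tx": .., "ty": .., "tz": .., "spin": ..}, ...]. A call has 1 to 8 rows; each row shifts and turns the commanded pose from where the row before left it, along the tool's axes as they then stand; what a row does not reach is not made up. A row lasts 1/12 s, in which the tool goes at most 41.7 mm and 7.16 degrees, less where a joint would pass 70% of its speed; a pose out of reach is approached as far as the arm can. A call with a gripper value outside its range is refused whole. The fingers move at their own pace and stop on an object; FORCE is the grip in N (left out, the last holds). Time passes only in rows, so rows that do not move let the fingers close. It gives the time, the measured TCP pose, the force, the opening and the grip force at its end, in the units of the state.
- r.get_state(): the state, without advancing time (a new reading comes with each control period).
- optics.snapshot(name): name is "scene" or "top" or "wrist"; returns (picture, depth): 420x560x3 uint8, red, green, blue; 420x560 float32, m along the optical axis (not along the pixel's ray), 0 where there is no reading.
- optics.get_calibration(name): a dict with "fx", "fy", "cx", "cy" (pixels), "D" ([k1, k2, p1, p2, k3] as OpenCV has them; the pictures are not rectified), "extrinsics" (4x4, takes a point from world to camera coordinates). Camera axes: x right, y down, z forward; pixel columns grow to the right and rows downward; lengths in m; the calibration is good to about 2 mm. A picture is of the moment at which its call begins: read the wrist's pose just before it. get_calibration takes no time and is no camera call; for the wrist camera it gives the pose at the moment of the call.
- workorder.finish_job(): hands the job in; it is judged then, once.
The state is a dict: "clock": time; "q": joint angles; "qd": joint speeds; "joint_torque": joint torques, N m; "tool_pos": TCP position; "eef_rot": TCP orientation; "contact_force": force on the tool from outside, world axes, zero at the start; "moment": the same for the moment, N m; "opening": opening from 0.0 (shut) to 1.0 (fully open); "finger_force": force on a finger pad.
Only numpy, scipy, OpenCV 4.12 (cv2) and the standard library are available. Lean on these libraries where they do the work, as an engineer would, in place of code of your own. Each camera call takes 0.05 s, during which the arm holds its last target. There are 200 camera calls.

## Working session

There is one attempt and no reset: what is moved stays moved. The work goes in short steps, Python scripts to look and compute and a shell command to move; the robot and the scene stay as the last step left them, time stands still between calls to the robot, and variables do not carry over. Pictures are saved under pics/ and viewed, at most 10 in all, crops included, and the job is handed in when it is done.

```bash
ls; mkdir -p pics; python3 - <<'E'
from plant import r,optics
import cv2,numpy as np
s=r.get_state();print(s['clock'],s['tool_pos'],s['eef_rot'],s['opening'],r.grip_point_offset)
for n in("top","scene"):
    p,d=optics.snapshot(n);cv2.imwrite(f'pics/{n}1.png',p[:,:,::-1]);np.save(f'pics/{n}1.npy',d)
    print(n,optics.get_calibration(n))
E
```

```text
pics
0.0 [ 0.15003931 -0.60606334  0.2378892 ] [ 9.92634231e-01  1.21146241e-01 -1.94131574e-04 -9.13513867e-04] 0.9955490198989568 -0.0187
top {'fx': 449.53221044161484, 'fy': 449.53221044161484, 'cx': 278.9336889477127, 'cy': 214.3103019723523, 'D': array([0.02557622, 0.        , 0.        , 0.        , 0.        ]), 'extrinsics': array([[-0.14534651, -0.98937336, -0.00383919,  0.08144809],
       [-0.89467787,  0.13308973, -0.42642542,  0.50971848],
       [ 0.4224049 , -0.0585446 , -0.90451458,  1.59583769],
       [ 0.        ,  0.        ,  0.        ,  1.        ]])}
scene {'fx': 446.0972439089987, 'fy': 446.0972439089987, 'cx': 282.95149601336897, 'cy': 211.30408107496973, 'D': array([-0.03238883,  0.        ,  0.        ,  0.        ,  0.        ]), 'extrinsics': array([[-7.32310877e-01, -6.80970368e-01,  3.71252246e-04,
         3.83637406e-01],
       [-3.92873184e-01,  4.22047710e-01, -8.17022884e-01,
         2.93126666e-01],
       [ 5.56211687e-01, -5.98460599e-01, -5.76605125e-01,
         1.03432368e+00],
       [ 0.00000000e+00,  0.00000000e+00,  0.00000000e+00,
         1.00000000e+00]])}
```

View pics/top1.png

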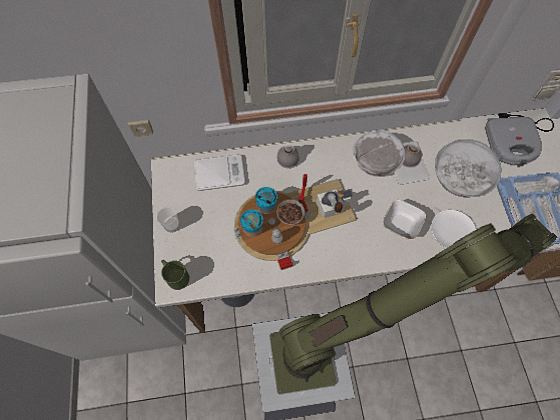

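View pics/scene1.png

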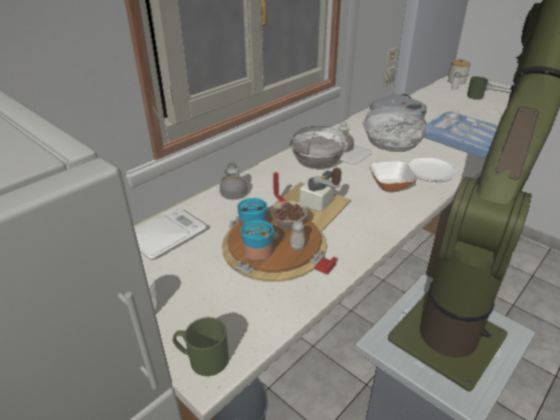

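The top view shows the turntable near (270,225), the serving mark at (287,262), the red post at (305,185) and the knob at (338,208). The jars are at (266,198) and (252,221), and I need a zoom to tell which is orange.

```bash
python3 - <<'E'
import cv2,numpy as np
t=cv2.imread('pics/top1.png')[165:285,215:375];s=cv2.imread('pics/scene1.png')[160:290,205:365]
a=cv2.resize(t,(400*1,300),interpolation=cv2.INTER_CUBIC)
t=cv2.resize(t,None,fx=4,fy=4,interpolation=cv2.INTER_CUBIC)
cv2.imwrite('pics/tc.png',t)
s=cv2.resize(s,None,fx=4,fy=4,interpolation=cv2.INTER_CUBIC);cv2.imwrite('pics/sc.png',s)
E
```

```text
(no output)
```

View pics/tc.png

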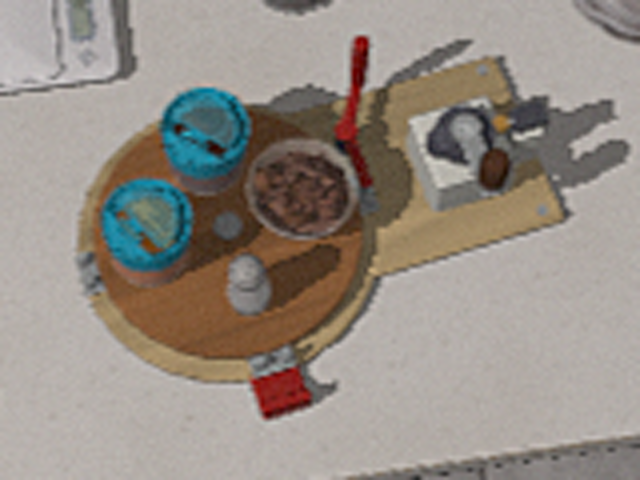

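View pics/sc.png

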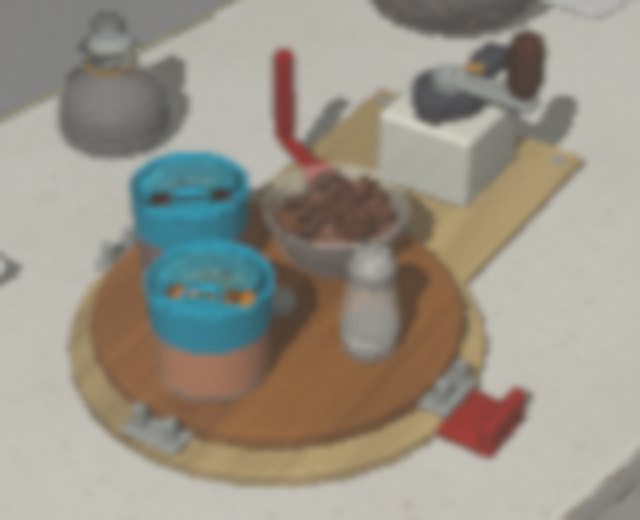

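The left jar (scene 258,240) shows a salmon-orange lower part, and the far jar's is mostly hidden. Next I'll get the positions and the colours as numbers.

```bash
cat > h.py <<'E'
import cv2,numpy as np
from scipy.optimize import least_squares
def cloud(n,d,cal):
    K=np.array([[cal['fx'],0,cal['cx']],[0,cal['fy'],cal['cy']],[0,0,1]])
    v,u=np.mgrid[:420,:560]
    uv=np.stack([u,v],-1).reshape(-1,1,2).astype(float)
    x=cv2.undistortPoints(uv,K,cal['D']).reshape(-1,2)
    P=np.c_[x,np.ones(len(x))]*d.reshape(-1,1)
    E=cal['extrinsics'];return ((P-E[:3,3])@E[:3,:3]).reshape(420,560,3)
E
python3 - <<'E'
from h import *
from plant import optics
for n in("top","scene"):
    im=cv2.imread(f'pics/{n}1.png');d=np.load(f'pics/{n}1.npy');C=cloud(n,d,optics.get_calibration(n))
    hsv=cv2.cvtColor(im,cv2.COLOR_BGR2HSV).astype(int);H,S,V=hsv[...,0],hsv[...,1],hsv[...,2]
    X,Y,Z=C[...,0],C[...,1],C[...,2]
    reg=(d>0)&(X>.3)&(X<1)&(Y>-.4)&(Y<.4)
    red=reg&((H<6)|(H>174))&(S>150)&(V>70)
    for lo,hi,nm in((.06,.2,'post'),(.03,.06,'lever'),(.0,.03,'mark')):
        m=red&(Z>lo)&(Z<hi); print(n,nm,m.sum(),C[m].mean(0).round(4) if m.any() else'',C[m].min(0).round(3) if m.any() else '',C[m].max(0).round(3) if m.any() else '')
    hi=reg&(Z>.112)&(Z<.17)&~red&(X<.75)&(Y>-.3)&(Y<.15)
    print('hi',hi.sum(),C[hi].mean(0).round(4),C[hi].min(0).round(3),C[hi].max(0).round(3))
    white=reg&(S<45)&(V>120)&(Z>.06)&(Z<.11)&(Y<.05)&(Y>-.3)&(X<.75); print('white',white.sum(),np.median(C[white],0) if white.any() else '')
    w=reg&(abs(Z-.034)<.006)&(H>5)&(H<20)&(S>90); P=C[w]
    print('wood',w.sum(),np.median(P,0))
    # hull -> circle
    h=cv2.convexHull(P[:,:2].astype(np.float32))[:,0]
    f=least_squares(lambda p:np.hypot(h[:,0]-p[0],h[:,1]-p[1])-p[2],[.6,0,.135],loss='soft_l1',f_scale=.002);print('circle',f.x,len(h))
    tq=reg&(H>85)&(H<100)&(S>120)&(Z>.1)
    k,l,st,c=cv2.connectedComponentsWithStats(tq.astype(np.uint8))
    for i in range(1,k):
        if st[i,4]>30:print('jar',C[l==i].mean(0).round(3),st[i,4])
im=cv2.imread('pics/scene1.png')
for u,v in((242,221),(245,223),(258,250),(252,252)):print(u,v,im[v,u,::-1])
im=cv2.imread('pics/top1.png')
for u,v in((267,211),(269,211),(252,233),(254,233)):print(u,v,im[v,u,::-1])
E
```

```text
top post 31 [ 0.6584 -0.1166  0.1003] [ 0.604 -0.124  0.061] [ 0.673 -0.096  0.133]
top lever 86 [ 0.5666 -0.0871  0.0466] [ 0.336 -0.118  0.03 ] [0.66  0.029 0.059]
top mark 103 [0.3621 0.0043 0.0162] [ 0.333 -0.115  0.001] [0.624 0.031 0.03 ]
hi 414 [0.5339 0.0175 0.1218] [ 0.426 -0.227  0.112] [0.67  0.148 0.166]
white 303 [ 0.55249364 -0.17576843  0.07894111]
wood 1393 [0.47248846 0.0419887  0.03317516]
circle [0.52475712 0.03645831 0.13329653] 40
jar [0.6   0.048 0.11 ] 236
jar [0.511 0.117 0.11 ] 217
scene post 4 [ 0.6625 -0.1147  0.1224] [ 0.661 -0.116  0.119] [ 0.666 -0.112  0.125]
scene lever 15 [ 0.5436 -0.0697  0.0417] [ 0.341 -0.114  0.03 ] [0.655 0.03  0.05 ]
scene mark 111 [0.3596 0.0142 0.0156] [ 0.337 -0.014  0.007] [0.378 0.035 0.03 ]
hi 665 [0.5366 0.0024 0.121 ] [ 0.43  -0.226  0.112] [0.678 0.142 0.164]
white 647 [ 0.53267273 -0.1691541   0.07853409]
wood 2068 [0.47118745 0.07100574 0.03304679]
circle [0.52631489 0.03803307 0.13302141] 35
jar [0.597 0.051 0.11 ] 353
jar [0.511 0.118 0.11 ] 393
242 221 [ 94 105 109]
245 223 [ 85 121 130]
258 250 [160 115  93]
252 252 [161 118  94]
267 211 [80 71 68]
269 211 [72 61 63]
252 233 [129  82  61]
254 233 [117  74  55]
```

Both cameras agree on the table axis (0.5255, 0.037) and a yaw of about 0.17. The orange jar is on the left, so it needs one turn. I'll square the tool with the world axes, shut the fingers, then move toward the lever.

```bash
python3 - <<'E'
from h import *
from plant import optics
for n in("top","scene"):
    d=np.load(f'pics/{n}1.npy');C=cloud(n,d,optics.get_calibration(n));X,Y,Z=np.moveaxis(C,-1,0)
    m=(d>0)&(X>.42)&(X<.56)&(Y<-.17)&(Y>-.27)&(Z>.118)&(Z<.19);P=C[m]
    print(n,m.sum(),P.mean(0).round(4),P.min(0).round(3),P.max(0).round(3)); t=P[P[:,2]>.15];print(len(t),t.mean(0))
E
python3 -m creep '[{"grip":-1,"tx":0,"ty":0,"tz":0,"spin":7},{"grip":-1,"tx":0,"ty":0,"tz":0,"spin":6.9},{"grip":-1,"tx":2.8,"ty":-2.4,"tz":0,"spin":0},{"grip":-1,"tx":2.8,"ty":-2.4,"tz":0,"spin":0},{"grip":-1,"tx":2.8,"ty":-2.4,"tz":0,"spin":0},{"grip":-1,"tx":2.8,"ty":-2.4,"tz":0,"spin":0},{"grip":-1,"tx":2.8,"ty":-2.4,"tz":0,"spin":0},{"grip":-1,"tx":2.8,"ty":-2.4,"tz":0,"spin":0}]'
```

```text
top 70 [ 0.4967 -0.2132  0.1499] [ 0.487 -0.227  0.119] [ 0.514 -0.201  0.166]
44 [ 0.49922238 -0.21349564  0.15847811]
scene 140 [ 0.5003 -0.2091  0.1434] [ 0.489 -0.226  0.118] [ 0.52  -0.199  0.164]
53 [ 0.50214488 -0.21124948  0.15737823]
clock: 0.77
tool_pos: [0.3192, -0.4611, 0.2384]
eef_rot: [1.0, -0.0, -0.0, -0.0]
contact_force: [0.2, -0.0, -0.3]
opening: 0.421
finger_force: 0.0
```

```bash
python3 -m creep '[{"grip":-1,"tx":2.9,"ty":-2.45,"tz":0,"spin":0},{"grip":-1,"tx":2.9,"ty":-2.45,"tz":0,"spin":0},{"grip":-1,"tx":2.9,"ty":-2.45,"tz":0,"spin":0},{"grip":-1,"tx":2.9,"ty":-2.45,"tz":0,"spin":0},{"grip":-1,"tx":2.9,"ty":-2.45,"tz":0,"spin":0},{"grip":-1,"tx":2.9,"ty":-2.45,"tz":0,"spin":0},{"grip":-1,"tx":2.9,"ty":-2.45,"tz":0,"spin":0},{"grip":-1,"tx":2.9,"ty":-2.45,"tz":0,"spin":0}]'
python3 -m creep '[{"grip":-1,"tx":2.9,"ty":-2.45,"tz":0,"spin":0},{"grip":-1,"tx":2.9,"ty":-2.45,"tz":0,"spin":0},{"grip":-1,"tx":2.9,"ty":-2.45,"tz":0,"spin":0},{"grip":-1,"tx":2.9,"ty":-2.45,"tz":0,"spin":0},{"grip":-1,"tx":0,"ty":0,"tz":0,"spin":0}]'
```

```text
clock: 1.43
tool_pos: [0.5511, -0.265, 0.2384]
eef_rot: [1.0, 0.0, -0.0, -0.0]
contact_force: [1.0, 0.3, -0.5]
opening: 0.005
finger_force: 0.0
clock: 1.85
tool_pos: [0.6718, -0.1583, 0.2377]
eef_rot: [1.0, 0.006, 0.002, -0.004]
contact_force: [-0.0, 2.2, 0.5]
opening: 0.002
finger_force: 0.0
```

```bash
python3 -m creep '[{"grip":-1,"tx":0,"ty":0,"tz":0,"spin":0},{"grip":-1,"tx":0,"ty":0,"tz":0,"spin":0}]'; python3 - <<'E'
from h import *
from plant import r,optics
s=r.get_state();print(s['tool_pos'],s['eef_rot'],s['q'],s['contact_force'])
cal=optics.get_calibration('wrist');p,d=optics.snapshot('wrist')
cv2.imwrite('pics/w1.png',p[:,:,::-1]);C=cloud('w',d,cal)
hsv=cv2.cvtColor(p,cv2.COLOR_RGB2HSV).astype(int);H,S,V=np.moveaxis(hsv,-1,0)
m=(d>0)&((H<6)|(H>174))&(S>150)&(V>60)&(C[...,2]>.118)&(C[...,2]<.14);print(m.sum(),C[m].mean(0) if m.any() else '')
E
```

```text
clock: 2.02
tool_pos: [0.6654, -0.1691, 0.238]
eef_rot: [1.0, 0.0, -0.001, 0.0]
contact_force: [-0.1, -0.3, 0.0]
opening: 0.007
finger_force: 0.0
[ 0.66537689 -0.16911454  0.23799596] [ 9.99999443e-01  8.25317259e-05 -9.64372585e-04  4.20924115e-04] [ 0.20327734  0.77559229 -0.04483805  1.35985981  0.03846574  1.00873489
 -1.41994213] [-0.10466391 -0.3049576   0.00186626]
439 [ 0.66936385 -0.12113821  0.12481443]
```

View pics/w1.png

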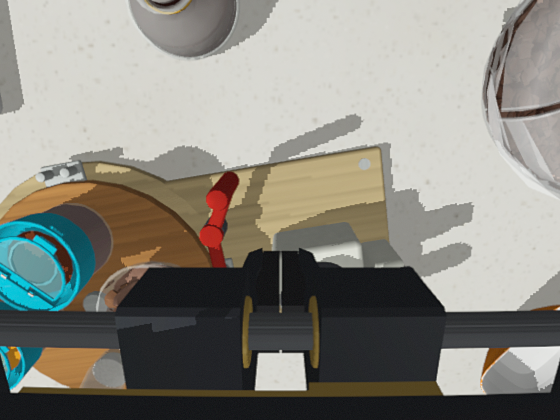

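The wrist view shows the post top at (218,200), the pivot at (210,237) and brown contents in the far jar at (70,240). I'll go down beside the post on its right and then push it to +y.

```bash
python3 -m creep '[{"grip":-1,"tx":0.1,"ty":0,"tz":3,"spin":0},{"grip":-1,"tx":0.1,"ty":0,"tz":4,"spin":0},{"grip":-1,"tx":0,"ty":0,"tz":4,"spin":0},{"grip":-1,"tx":0,"ty":0,"tz":3,"spin":0},{"grip":-1,"tx":0,"ty":0,"tz":1.3,"spin":0},{"grip":-1,"tx":0,"ty":0,"tz":0,"spin":0}]'
python3 -m creep '[{"grip":-1,"tx":0,"ty":-0.8,"tz":0,"spin":0},{"grip":-1,"tx":0,"ty":-0.8,"tz":0,"spin":0},{"grip":-1,"tx":0,"ty":-0.7,"tz":0,"spin":0},{"grip":-1,"tx":0,"ty":-0.6,"tz":0,"spin":0},{"grip":-1,"tx":0,"ty":-0.6,"tz":0,"spin":0},{"grip":-1,"tx":0,"ty":-0.6,"tz":0,"spin":0},{"grip":-1,"tx":0,"ty":-0.6,"tz":0,"spin":0},{"grip":-1,"tx":0,"ty":-0.6,"tz":0,"spin":0}]'
```

```text
clock: 2.57
tool_pos: [0.6648, -0.1697, 0.0825]
eef_rot: [1.0, -0.001, -0.004, -0.0]
contact_force: [0.2, 0.7, -0.9]
opening: 0.008
finger_force: 0.0
clock: 3.23
tool_pos: [0.6683, -0.1152, 0.0861]
eef_rot: [1.0, 0.0, 0.0, 0.0]
contact_force: [2.0, -2.5, 3.0]
opening: -0.0
finger_force: 1.6
```

```bash
python3 -m creep '[{"grip":-1,"tx":0,"ty":-0.5,"tz":0,"spin":0},{"grip":-1,"tx":0,"ty":-0.4,"tz":0,"spin":0},{"grip":-1,"tx":0,"ty":-0.3,"tz":0,"spin":0},{"grip":-1,"tx":0,"ty":0,"tz":0,"spin":0}]'
python3 - <<'E'
from plant import r
s=r.get_state();print(s['tool_pos'],s['contact_force'])
E
```

```text
clock: 3.57
tool_pos: [0.6676, -0.1083, 0.0859]
eef_rot: [1.0, -0.001, -0.0, 0.003]
contact_force: [2.1, -9.9, 2.2]
opening: 0.005
finger_force: 4.9
[ 0.6675738  -0.10826746  0.08589435] [ 2.09124242 -9.87980027  2.23997143]
```

```bash
python3 -m creep '[{"grip":-1,"tx":0,"ty":-0.3,"tz":0,"spin":0},{"grip":-1,"tx":0,"ty":0,"tz":0,"spin":0}]'
python3 -m creep '[{"grip":-1,"tx":0,"ty":0.6,"tz":0,"spin":0},{"grip":-1,"tx":0,"ty":2,"tz":0,"spin":0},{"grip":-1,"tx":0,"ty":2,"tz":-1,"spin":0},{"grip":-1,"tx":0,"ty":0,"tz":-4,"spin":0},{"grip":-1,"tx":0,"ty":0,"tz":-4,"spin":0},{"grip":-1,"tx":0,"ty":0,"tz":-4,"spin":0},{"grip":0.6,"tx":0,"ty":0,"tz":-2,"spin":0},{"grip":0.6,"tx":-2,"ty":1,"tz":0,"spin":0}]'
python3 - <<'E'
from h import *
from plant import r,optics
for n in('top','scene'):
    cal=optics.get_calibration(n);p,d=optics.snapshot(n);C=cloud(n,d,cal)
    hsv=cv2.cvtColor(p,cv2.COLOR_RGB2HSV).astype(int);H,S,V=np.moveaxis(hsv,-1,0)
    m=(d>0)&((H<6)|(H>174))&(S>130)&(V>50)&(C[...,2]>.07)&(C[...,2]<.14);print(n,m.sum(),C[m].mean(0) if m.any() else '')
E
```

```text
clock: 3.73
tool_pos: [0.6675, -0.1081, 0.0859]
eef_rot: [1.0, -0.002, -0.0, 0.005]
contact_force: [0.8, -13.4, 2.3]
opening: -0.002
finger_force: 6.9
clock: 4.4
tool_pos: [0.6538, -0.1512, 0.2407]
eef_rot: [1.0, 0.003, 0.006, -0.002]
contact_force: [1.2, -0.3, 0.8]
opening: 0.13
finger_force: 0.0
top 34 [ 0.67324918 -0.24671046  0.10051973]
scene 44 [ 0.66363805 -0.07668716  0.09803484]
```

The force rose with no further motion and the post shifted 38 mm, so the lever is at its open stop. Next I'll measure the knob from close by.

```bash
python3 -m creep '[{"grip":0.9,"tx":-3,"ty":0,"tz":0,"spin":0},{"grip":0.9,"tx":-4,"ty":0,"tz":0,"spin":0},{"grip":0.9,"tx":-4,"ty":0,"tz":0,"spin":0},{"grip":0.9,"tx":-3.5,"ty":0,"tz":0,"spin":0},{"grip":0.9,"tx":-1,"ty":0,"tz":0,"spin":0},{"grip":0.9,"tx":0,"ty":0,"tz":0,"spin":0},{"grip":0.9,"tx":0,"ty":0,"tz":0,"spin":0}]'
python3 - <<'E'
from h import *
from plant import r,optics
s=r.get_state();print(s['tool_pos'],s['eef_rot'],s['contact_force'],s['opening'])
cal=optics.get_calibration('wrist');p,d=optics.snapshot('wrist')
cv2.imwrite('pics/w2.png',p[:,:,::-1]);C=cloud('w',d,cal);X,Y,Z=np.moveaxis(C,-1,0)
m=(d>0)&(Z>.15)&(Z<.17)&(X>.47)&(X<.54)&(Y<-.18)&(Y>-.25)
if m.any():
    P=C[m];print(m.sum(),P.mean(0),P.min(0),P.max(0),np.argwhere(m).mean(0));print(cv2.minEnclosingCircle(P[:,:2].astype(np.float32)))
E
```

```text
clock: 5.08
tool_pos: [0.4935, -0.1555, 0.2351]
eef_rot: [1.0, 0.001, -0.0, -0.001]
contact_force: [0.7, 0.3, -0.0]
opening: 0.752
finger_force: 0.0
[ 0.49350897 -0.15547056  0.23514136] [ 9.99999497e-01  5.97280715e-04 -4.54789454e-04 -6.65485827e-04] [ 0.65152392  0.31122197 -0.03562532] 0.7519341717133258
1533 [ 0.50747063 -0.21593847  0.16024159] [ 0.49087055 -0.23171882  0.15006028] [ 0.52005751 -0.20352215  0.16505108] [198.62557078 376.54076973]
((0.5053128004074097, -0.2176923304796219), 0.015027959831058979)
```

View pics/w2.png

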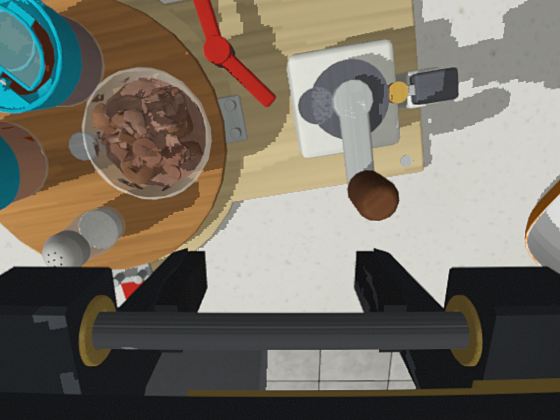

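The wrist view shows the knob top at about (377,199). It measures (0.505, -0.2175) with a 15 mm radius, which fits the model. I'll go down over it and grip it, since the knob spins freely and so can be guided without racing.

```bash
python3 -m creep '[{"grip":1,"tx":0.6,"ty":3.2,"tz":0,"spin":0},{"grip":1,"tx":0.5,"ty":2.95,"tz":0,"spin":0},{"grip":1,"tx":0,"ty":0,"tz":1.5,"spin":0},{"grip":1,"tx":0,"ty":0,"tz":3.5,"spin":0},{"grip":1,"tx":0,"ty":0,"tz":3.5,"spin":0},{"grip":1,"tx":0,"ty":0,"tz":2.3,"spin":0},{"grip":1,"tx":0,"ty":0,"tz":0.8,"spin":0},{"grip":1,"tx":0,"ty":0,"tz":0,"spin":0}]'
python3 -m creep '[{"grip":0,"tx":0,"ty":0,"tz":0,"spin":0},{"grip":0,"tx":0,"ty":0,"tz":0,"spin":0},{"grip":-0.2,"tx":0,"ty":0,"tz":0,"spin":0},{"grip":-0.2,"tx":0,"ty":0,"tz":0,"spin":0}]' 22
```

```text
clock: 5.8
tool_pos: [0.5044, -0.2171, 0.1173]
eef_rot: [1.0, 0.001, -0.002, -0.001]
contact_force: [-0.2, -0.6, -0.0]
opening: 0.996
finger_force: 0.0
clock: 6.13
tool_pos: [0.5052, -0.2184, 0.1211]
eef_rot: [1.0, 0.0, 0.001, 0.0]
contact_force: [-1.0, 0.8, -0.3]
opening: 0.722
finger_force: 0.0
```

```bash
python3 -m creep '[{"grip":-1,"tx":0,"ty":0,"tz":0,"spin":0},{"grip":-1,"tx":0,"ty":0,"tz":0,"spin":0},{"grip":-1,"tx":0,"ty":0,"tz":0,"spin":0},{"grip":-1,"tx":0,"ty":0,"tz":0,"spin":0},{"grip":-1,"tx":0,"ty":0,"tz":0,"spin":0},{"grip":-1,"tx":0,"ty":0,"tz":0,"spin":0}]' 22
python3 - <<'E'
import numpy as np
R=6.5;a0=0.173+np.pi
# clockwise: world angle = a0 - th
for k in range(8):
    row=[]
    for i in range(8):
        t0=(k*8+i)*2*np.pi/64;t1=t0+2*np.pi/64
        dx=R*(np.cos(a0-t1)-np.cos(a0-t0));dy=R*(np.sin(a0-t1)-np.sin(a0-t0))
        row.append((round(dx,2),round(-dy,2)))
    print(k,row)
from plant import r;s=r.get_state();print(s['tool_pos'],s['contact_force'],s['opening'])
E
```

```text
clock: 6.63
tool_pos: [0.5042, -0.2185, 0.1198]
eef_rot: [1.0, -0.0, 0.0, 0.0]
contact_force: [-0.4, -0.0, 1.2]
opening: 0.309
finger_force: 22.0
0 [(np.float64(-0.08), np.float64(-0.63)), (np.float64(-0.02), np.float64(-0.64)), (np.float64(0.05), np.float64(-0.64)), (np.float64(0.11), np.float64(-0.63)), (np.float64(0.17), np.float64(-0.61)), (np.float64(0.23), np.float64(-0.6)), (np.float64(0.29), np.float64(-0.57)), (np.float64(0.34), np.float64(-0.54))]
1 [(np.float64(0.39), np.float64(-0.5)), (np.float64(0.44), np.float64(-0.46)), (np.float64(0.48), np.float64(-0.42)), (np.float64(0.52), np.float64(-0.37)), (np.float64(0.55), np.float64(-0.32)), (np.float64(0.58), np.float64(-0.26)), (np.float64(0.61), np.float64(-0.2)), (np.float64(0.62), np.float64(-0.14))]
2 [(np.float64(0.63), np.float64(-0.08)), (np.float64(0.64), np.float64(-0.02)), (np.float64(0.64), np.float64(0.05)), (np.float64(0.63), np.float64(0.11)), (np.float64(0.61), np.float64(0.17)), (np.float64(0.6), np.float64(0.23)), (np.float64(0.57), np.float64(0.29)), (np.float64(0.54), np.float64(0.34))]
3 [(np.float64(0.
[... 948 characters left out ...]
.08)), (np.float64(-0.64), np.float64(0.02)), (np.float64(-0.64), np.float64(-0.05)), (np.float64(-0.63), np.float64(-0.11)), (np.float64(-0.61), np.float64(-0.17)), (np.float64(-0.6), np.float64(-0.23)), (np.float64(-0.57), np.float64(-0.29)), (np.float64(-0.54), np.float64(-0.34))]
7 [(np.float64(-0.5), np.float64(-0.39)), (np.float64(-0.46), np.float64(-0.44)), (np.float64(-0.42), np.float64(-0.48)), (np.float64(-0.37), np.float64(-0.52)), (np.float64(-0.32), np.float64(-0.55)), (np.float64(-0.26), np.float64(-0.58)), (np.float64(-0.2), np.float64(-0.61)), (np.float64(-0.14), np.float64(-0.62))]
[ 0.50415526 -0.21846981  0.11977649] [-0.44124201 -0.03605173  1.20092417] 0.3093326741983695
```

The knob is gripped (27 mm opening, no side force). I'll start the turn with 45° per call at about 1.2 rad/s.

```bash
python3 -m creep '[{"grip":-1,"tx":-0.08,"ty":-0.63,"tz":0,"spin":0},{"grip":-1,"tx":-0.02,"ty":-0.64,"tz":0,"spin":0},{"grip":-1,"tx":0.05,"ty":-0.64,"tz":0,"spin":0},{"grip":-1,"tx":0.11,"ty":-0.63,"tz":0,"spin":0},{"grip":-1,"tx":0.17,"ty":-0.61,"tz":0,"spin":0},{"grip":-1,"tx":0.23,"ty":-0.6,"tz":0,"spin":0},{"grip":-1,"tx":0.29,"ty":-0.57,"tz":0,"spin":0},{"grip":-1,"tx":0.34,"ty":-0.54,"tz":0,"spin":0}]'
```

```text
clock: 7.3
tool_pos: [0.5148, -0.1719, 0.1198]
eef_rot: [1.0, -0.001, 0.0, 0.002]
contact_force: [0.5, -7.0, 0.1]
opening: 0.309
finger_force: 22.0
```

```bash
python3 -m creep '[{"grip":-1,"tx":0.39,"ty":-0.5,"tz":0,"spin":0},{"grip":-1,"tx":0.44,"ty":-0.46,"tz":0,"spin":0},{"grip":-1,"tx":0.48,"ty":-0.42,"tz":0,"spin":0},{"grip":-1,"tx":0.52,"ty":-0.37,"tz":0,"spin":0},{"grip":-1,"tx":0.55,"ty":-0.32,"tz":0,"spin":0},{"grip":-1,"tx":0.58,"ty":-0.26,"tz":0,"spin":0},{"grip":-1,"tx":0.61,"ty":-0.2,"tz":0,"spin":0},{"grip":-1,"tx":0.62,"ty":-0.14,"tz":0,"spin":0}]'
```

```text
clock: 7.97
tool_pos: [0.5544, -0.1451, 0.1196]
eef_rot: [1.0, -0.001, -0.003, 0.001]
contact_force: [-4.4, -5.9, 3.4]
opening: 0.304
finger_force: 22.0
```

```bash
python3 -m creep '[{"grip":-1,"tx":0.63,"ty":-0.04,"tz":0,"spin":0},{"grip":-1,"tx":0.64,"ty":0.02,"tz":0,"spin":0},{"grip":-1,"tx":0.64,"ty":0.09,"tz":0,"spin":0},{"grip":-1,"tx":0.63,"ty":0.15,"tz":0,"spin":0},{"grip":-1,"tx":0.61,"ty":0.17,"tz":0,"spin":0},{"grip":-1,"tx":0.6,"ty":0.23,"tz":0,"spin":0},{"grip":-1,"tx":0.57,"ty":0.29,"tz":0,"spin":0},{"grip":-1,"tx":0.54,"ty":0.34,"tz":0,"spin":0}]'
```

```text
clock: 8.63
tool_pos: [0.603, -0.1535, 0.1196]
eef_rot: [1.0, 0.001, -0.003, -0.001]
contact_force: [-5.8, 2.0, 6.4]
opening: 0.307
finger_force: 22.0
```

```bash
python3 -m creep '[{"grip":-1,"tx":0.5,"ty":0.39,"tz":0,"spin":0},{"grip":-1,"tx":0.46,"ty":0.44,"tz":0,"spin":0},{"grip":-1,"tx":0.42,"ty":0.48,"tz":0,"spin":0},{"grip":-1,"tx":0.37,"ty":0.52,"tz":0,"spin":0},{"grip":-1,"tx":0.32,"ty":0.55,"tz":0,"spin":0},{"grip":-1,"tx":0.26,"ty":0.58,"tz":0,"spin":0},{"grip":-1,"tx":0.2,"ty":0.61,"tz":0,"spin":0},{"grip":-1,"tx":0.14,"ty":0.62,"tz":0,"spin":0}]'
```

```text
clock: 9.3
tool_pos: [0.6309, -0.1904, 0.1196]
eef_rot: [1.0, 0.002, -0.002, -0.004]
contact_force: [-4.1, 8.1, 7.2]
opening: 0.312
finger_force: 22.0
```

```bash
python3 -m creep '[{"grip":-1,"tx":0.05,"ty":0.55,"tz":0,"spin":0},{"grip":-1,"tx":0.02,"ty":0.58,"tz":0,"spin":0},{"grip":-1,"tx":-0.05,"ty":0.6,"tz":0,"spin":0},{"grip":-1,"tx":-0.11,"ty":0.6,"tz":0,"spin":0},{"grip":-1,"tx":-0.17,"ty":0.61,"tz":0,"spin":0},{"grip":-1,"tx":-0.23,"ty":0.6,"tz":0,"spin":0},{"grip":-1,"tx":-0.29,"ty":0.57,"tz":0,"spin":0},{"grip":-1,"tx":-0.34,"ty":0.54,"tz":0,"spin":0}]'
```

```text
clock: 9.97
tool_pos: [0.6243, -0.2418, 0.12]
eef_rot: [1.0, 0.001, 0.003, -0.001]
contact_force: [6.4, 3.0, -3.3]
opening: 0.309
finger_force: 22.0
```

```bash
python3 -m creep '[{"grip":-1,"tx":-0.37,"ty":0.55,"tz":0,"spin":0},{"grip":-1,"tx":-0.42,"ty":0.51,"tz":0,"spin":0},{"grip":-1,"tx":-0.46,"ty":0.45,"tz":0,"spin":0},{"grip":-1,"tx":-0.51,"ty":0.4,"tz":0,"spin":0},{"grip":-1,"tx":-0.55,"ty":0.34,"tz":0,"spin":0},{"grip":-1,"tx":-0.58,"ty":0.27,"tz":0,"spin":0},{"grip":-1,"tx":-0.61,"ty":0.2,"tz":0,"spin":0},{"grip":-1,"tx":-0.62,"ty":0.14,"tz":0,"spin":0}]'
```

```text
clock: 10.63
tool_pos: [0.5826, -0.2721, 0.12]
eef_rot: [1.0, 0.001, 0.003, 0.0]
contact_force: [6.9, -0.4, -2.5]
opening: 0.306
finger_force: 22.0
```

```bash
python3 -m creep '[{"grip":-1,"tx":-0.63,"ty":0.08,"tz":0,"spin":0},{"grip":-1,"tx":-0.64,"ty":0.02,"tz":0,"spin":0},{"grip":-1,"tx":-0.64,"ty":-0.05,"tz":0,"spin":0},{"grip":-1,"tx":-0.63,"ty":-0.11,"tz":0,"spin":0},{"grip":-1,"tx":-0.61,"ty":-0.17,"tz":0,"spin":0},{"grip":-1,"tx":-0.6,"ty":-0.23,"tz":0,"spin":0},{"grip":-1,"tx":-0.57,"ty":-0.29,"tz":0,"spin":0},{"grip":-1,"tx":-0.54,"ty":-0.34,"tz":0,"spin":0}]'
```

```text
clock: 11.3
tool_pos: [0.533, -0.2631, 0.12]
eef_rot: [1.0, -0.0, 0.002, 0.002]
contact_force: [4.8, -3.3, -3.7]
opening: 0.309
finger_force: 22.0
```

```bash
python3 -m creep '[{"grip":-1,"tx":-0.51,"ty":-0.4,"tz":0,"spin":0},{"grip":-1,"tx":-0.47,"ty":-0.46,"tz":0,"spin":0},{"grip":-1,"tx":-0.43,"ty":-0.5,"tz":0,"spin":0},{"grip":-1,"tx":-0.38,"ty":-0.54,"tz":0,"spin":0},{"grip":-1,"tx":-0.32,"ty":-0.57,"tz":0,"spin":0},{"grip":-1,"tx":-0.26,"ty":-0.6,"tz":0,"spin":0},{"grip":-1,"tx":-0.2,"ty":-0.62,"tz":0,"spin":0},{"grip":-1,"tx":-0.06,"ty":-0.3,"tz":0,"spin":0}]'
python3 -m creep '[{"grip":-1,"tx":0,"ty":0,"tz":0,"spin":0},{"grip":-1,"tx":0,"ty":0,"tz":0,"spin":0}]'
```

```text
clock: 11.97
tool_pos: [0.5051, -0.223, 0.1198]
eef_rot: [1.0, -0.0, 0.001, 0.001]
contact_force: [2.3, -4.5, -0.6]
opening: 0.308
finger_force: 22.0
clock: 12.13
tool_pos: [0.5046, -0.2213, 0.1198]
eef_rot: [1.0, 0.0, -0.0, -0.0]
contact_force: [0.8, -0.2, 0.8]
opening: 0.309
finger_force: 22.0
```

```bash
python3 -m creep '[{"grip":-1,"tx":-0.03,"ty":-0.15,"tz":0,"spin":0},{"grip":-1,"tx":-0.02,"ty":-0.17,"tz":0,"spin":0},{"grip":-1,"tx":0,"ty":0,"tz":0,"spin":0},{"grip":-1,"tx":0,"ty":0,"tz":0,"spin":0}]'
python3 -m creep '[{"grip":0.2,"tx":0,"ty":0,"tz":0,"spin":0},{"grip":1,"tx":0,"ty":0,"tz":0,"spin":0},{"grip":1,"tx":0,"ty":0,"tz":0,"spin":0},{"grip":1,"tx":0,"ty":0,"tz":0,"spin":0},{"grip":1,"tx":0,"ty":0,"tz":-1,"spin":0},{"grip":1,"tx":0,"ty":0,"tz":-3.5,"spin":0},{"grip":1,"tx":0,"ty":0,"tz":-4,"spin":0},{"grip":1,"tx":0,"ty":0,"tz":-3.5,"spin":0}]'
python3 - <<'E'
from h import *
from plant import r,optics
s=r.get_state();print(s['tool_pos'],s['contact_force'])
for n in('top','scene'):
    cal=optics.get_calibration(n);p,d=optics.snapshot(n);C=cloud(n,d,cal);X,Y,Z=np.moveaxis(C,-1,0);cv2.imwrite(f'pics/{n}2.png',p[:,:,::-1])
    H,S,V=np.moveaxis(cv2.cvtColor(p,cv2.COLOR_RGB2HSV).astype(int),-1,0)
    tq=(d>0)&(H>85)&(H<100)&(S>120)&(Z>.1)&(Z<.13)
    k,l,st,c=cv2.connectedComponentsWithStats(tq.astype(np.uint8))
    for i in range(1,k):
        if st[i,4]>30:print(n,'jar',C[l==i].mean(0).round(3),st[i,4],c[i])
cv2.imwrite('pics/sc2.png',cv2.resize(cv2.imread('pics/scene2.png')[160:290,205:365],None,fx=4,fy=4,interpolation=cv2.INTER_CUBIC))
E
```

```text
clock: 12.47
tool_pos: [0.5042, -0.2182, 0.1198]
eef_rot: [1.0, 0.0, -0.0, -0.0]
contact_force: [0.3, -1.3, 2.1]
opening: 0.31
finger_force: 22.0
clock: 13.13
tool_pos: [0.5043, -0.2181, 0.242]
eef_rot: [1.0, 0.0, -0.0, -0.0]
contact_force: [0.4, -0.2, -0.1]
opening: 0.89
finger_force: 0.0
[ 0.50429752 -0.2180731   0.24203276] [ 0.38284685 -0.2381711  -0.05932481]
top jar [0.513 0.108 0.11 ] 250 [252.568 219.084]
top jar [0.445 0.018 0.11 ] 236 [278.48728814 232.33898305]
scene jar [0.446 0.018 0.11 ] 344 [299.2877907  224.69186047]
scene jar [0.514 0.11  0.11 ] 370 [257.64054054 229.28918919]
```

View pics/sc2.png

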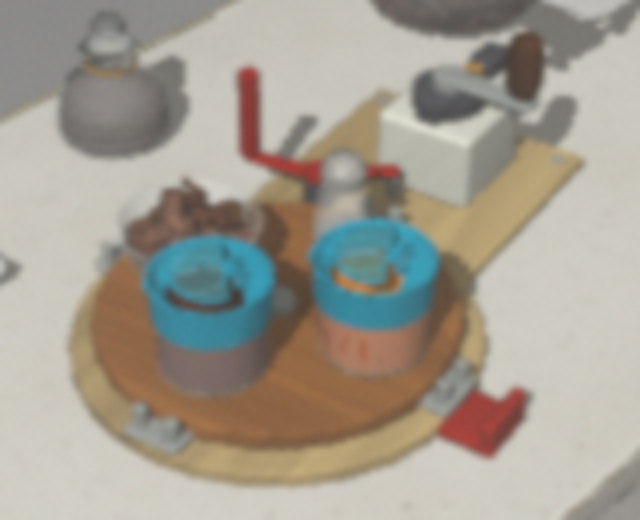

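The orange jar is now right behind the serving mark (scene 299,225) and the knob is back at its start. I'll check clearance around the lever before descending on its left side.

```bash
python3 -m creep '[{"grip":-1,"tx":3,"ty":-3.5,"tz":0,"spin":0},{"grip":-1,"tx":3,"ty":-3.5,"tz":0,"spin":0},{"grip":-1,"tx":3,"ty":-3,"tz":0,"spin":0},{"grip":-1,"tx":3,"ty":-3,"tz":0,"spin":0},{"grip":-1,"tx":2.5,"ty":-2.5,"tz":0,"spin":0},{"grip":-1,"tx":2.2,"ty":-2.1,"tz":0,"spin":0},{"grip":-1,"tx":0,"ty":0,"tz":0,"spin":0},{"grip":-1,"tx":0,"ty":0,"tz":0,"spin":0}]' 
python3 - <<'E'
from h import *
from plant import r,optics
for n in('top','scene'):
    p=cv2.imread(f'pics/{n}2.png');d=optics.snapshot(n)[1] if n=='x' else np.load(f'pics/{n}1.npy');C=cloud(n,d,optics.get_calibration(n));X,Y,Z=np.moveaxis(C,-1,0)
    m=(d>0)&(X>.69)&(X<.9)&(Y>-.15)&(Y<.15)&(Z>.03)&(Z<.4);P=C[m];print(n,m.sum(),P.min(0).round(3),P.max(0).round(3))
cal=optics.get_calibration('wrist');p,d=optics.snapshot('wrist');C=cloud('w',d,cal)
H,S,V=np.moveaxis(cv2.cvtColor(p,cv2.COLOR_RGB2HSV).astype(int),-1,0)
m=(d>0)&((H<6)|(H>174))&(S>150)&(V>60)&(C[...,2]>.118)&(C[...,2]<.14);print(m.sum(),C[m].mean(0) if m.any() else '')
print(r.get_state()['tool_pos'])
E
```

```text
clock: 13.9
tool_pos: [0.6648, -0.0476, 0.2388]
eef_rot: [1.0, 0.002, -0.001, -0.001]
contact_force: [-0.6, -0.1, -0.2]
opening: 0.421
finger_force: 0.0
top 1077 [ 0.776 -0.149  0.03 ] [0.9   0.15  0.398]
scene 1543 [ 0.78 -0.15  0.03] [0.9   0.15  0.394]
406 [ 0.67069672 -0.08095298  0.12485193]
[ 0.66387478 -0.05007332  0.23894509]
```

```bash
python3 -m creep '[{"grip":-1,"tx":0.5,"ty":-1,"tz":0,"spin":0},{"grip":-1,"tx":0,"ty":0,"tz":2,"spin":0},{"grip":-1,"tx":0,"ty":0,"tz":3,"spin":0},{"grip":-1,"tx":0,"ty":0,"tz":2,"spin":0},{"grip":-1,"tx":0,"ty":0,"tz":2,"spin":0},{"grip":-1,"tx":0,"ty":0,"tz":3,"spin":0},{"grip":-1,"tx":0,"ty":0,"tz":3.2,"spin":0},{"grip":-1,"tx":0,"ty":0,"tz":0,"spin":0}]'
python3 -m creep '[{"grip":-1,"tx":0,"ty":0.6,"tz":0,"spin":0},{"grip":-1,"tx":0,"ty":0.6,"tz":0,"spin":0},{"grip":-1,"tx":0,"ty":0.6,"tz":0,"spin":0},{"grip":-1,"tx":0,"ty":0.5,"tz":0,"spin":0},{"grip":-1,"tx":0,"ty":0.5,"tz":0,"spin":0},{"grip":-1,"tx":0,"ty":0.5,"tz":0,"spin":0},{"grip":-1,"tx":0,"ty":0.5,"tz":0,"spin":0},{"grip":-1,"tx":0,"ty":0.5,"tz":0,"spin":0}]'
```

```text
clock: 14.62
tool_pos: [0.6644, -0.0409, 0.0819]
eef_rot: [1.0, -0.001, -0.006, 0.0]
contact_force: [-1.5, 0.3, -0.2]
opening: 0.007
finger_force: 0.0
clock: 15.28
tool_pos: [0.67, -0.0833, 0.0883]
eef_rot: [1.0, 0.0, 0.0, -0.0]
contact_force: [2.1, 3.6, 0.9]
opening: 0.005
finger_force: 1.6
```

```bash
python3 -m creep '[{"grip":-1,"tx":0,"ty":0.4,"tz":0,"spin":0},{"grip":-1,"tx":0,"ty":0.3,"tz":0,"spin":0},{"grip":-1,"tx":0,"ty":0.3,"tz":0,"spin":0},{"grip":-1,"tx":0,"ty":0,"tz":0,"spin":0}]'
python3 -m creep '[{"grip":-1,"tx":0,"ty":0.3,"tz":0,"spin":0},{"grip":-1,"tx":0,"ty":0,"tz":0,"spin":0},{"grip":-1,"tx":0,"ty":0,"tz":0,"spin":0}]'
```

```text
clock: 15.62
tool_pos: [0.6687, -0.0945, 0.0874]
eef_rot: [1.0, -0.0, -0.001, 0.001]
contact_force: [-0.6, 0.9, 0.6]
opening: 0.005
finger_force: 0.6
clock: 15.87
tool_pos: [0.6686, -0.0958, 0.0872]
eef_rot: [1.0, 0.0, -0.001, -0.0]
contact_force: [-2.4, 2.9, -0.0]
opening: 0.002
finger_force: 1.5
```

```bash
python3 -m creep '[{"grip":-1,"tx":0,"ty":0.3,"tz":0,"spin":0},{"grip":-1,"tx":0,"ty":0.1,"tz":0,"spin":0},{"grip":-1,"tx":0,"ty":0,"tz":0,"spin":0}]'
python3 -m creep '[{"grip":-1,"tx":0,"ty":0.3,"tz":0,"spin":0},{"grip":-1,"tx":0,"ty":0.1,"tz":0,"spin":0},{"grip":-1,"tx":0,"ty":0,"tz":0,"spin":0}]'
```

```text
clock: 16.12
tool_pos: [0.6686, -0.096, 0.0872]
eef_rot: [1.0, 0.001, -0.001, -0.002]
contact_force: [-2.4, 8.0, 2.1]
opening: 0.009
finger_force: 4.2
clock: 16.37
tool_pos: [0.6686, -0.0962, 0.0872]
eef_rot: [1.0, 0.002, -0.002, -0.005]
contact_force: [-4.5, 14.1, 2.9]
opening: 0.006
finger_force: 7.0
```

The lever is at its home stop: the force rises with no motion. I'll back off and verify.

```bash
python3 -m creep '[{"grip":-1,"tx":0,"ty":-0.8,"tz":0,"spin":0},{"grip":-1,"tx":0,"ty":-1.5,"tz":0,"spin":0},{"grip":-1,"tx":0,"ty":-1.5,"tz":-1,"spin":0},{"grip":-1,"tx":0,"ty":0,"tz":-3.5,"spin":0},{"grip":-1,"tx":0,"ty":0,"tz":-4,"spin":0},{"grip":-1,"tx":0,"ty":0,"tz":-4,"spin":0},{"grip":-1,"tx":0,"ty":0,"tz":-3,"spin":0},{"grip":-1,"tx":0,"ty":0,"tz":0,"spin":0}]'
python3 - <<'E'
from h import *
from plant import r,optics
for n in('wrist','top','scene'):
    cal=optics.get_calibration(n);p,d=optics.snapshot(n);C=cloud(n,d,cal);X,Y,Z=np.moveaxis(C,-1,0);cv2.imwrite(f'pics/{n}3.png',p[:,:,::-1])
    H,S,V=np.moveaxis(cv2.cvtColor(p,cv2.COLOR_RGB2HSV).astype(int),-1,0)
    m=(d>0)&((H<6)|(H>174))&(S>150)&(V>60)&(Z>.115)&(Z<.14)&(X>.6)&(X<.72);print(n,'post',m.sum(),C[m].mean(0) if m.any() else '')
    tq=(d>0)&(H>85)&(H<100)&(S>120)&(Z>.1)&(Z<.13)
    k,l,st,c=cv2.connectedComponentsWithStats(tq.astype(np.uint8))
    for i in range(1,k):
        if st[i,4]>30:print(n,'jar',C[l==i].mean(0).round(3),st[i,4],c[i].round())
s=r.get_state();print(s['tool_pos'],s['contact_force'])
E
```

```text
clock: 17.03
tool_pos: [0.6743, -0.0662, 0.2514]
eef_rot: [1.0, -0.0, 0.008, 0.001]
contact_force: [0.9, 0.0, 0.1]
opening: 0.001
finger_force: 0.0
wrist post 386 [ 0.66969577 -0.11881079  0.12438019]
wrist jar [0.504 0.12  0.114] 1803 [ 88. 371.]
top post 0 
top jar [0.514 0.107 0.11 ] 252 [253. 219.]
top jar [0.446 0.018 0.109] 234 [278. 232.]
scene post 5 [ 0.66235445 -0.11402517  0.12170044]
scene jar [0.447 0.019 0.11 ] 342 [299. 225.]
scene jar [0.514 0.109 0.11 ] 370 [258. 229.]
[ 0.66940332 -0.06575483  0.24296187] [-0.44064556 -0.40169703 -0.84407042]
```

View pics/wrist3.png

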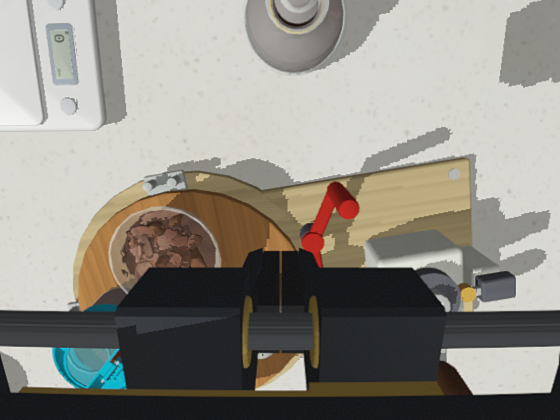

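The post is at (348,208) and back within 1 mm of where it started in the scene view, so the lever is home. The orange jar is still at the mark and the arm touches nothing.

```bash
python3 -c "
from plant import workorder;print(workorder.finish_job())"
```

```text
the job is handed in; nothing more can be done
None
```

I opened the lock lever to its stop, turned the crank one calm full turn clockwise (about 5.8 s) by holding its free-spinning knob, which left the orange jar at the red mark, then pushed the lever fully home and handed the job in with the arm clear.

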